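# Third filter on the filter changer

## Task

Bring the third filter into the light path of the filter changer: with a fingertip or the outside of the fingers, push its upright sliding lever back to the right until it sits in the rightmost notch, then push it left through exactly three clicks, counting by feel, and leave it seated in that third notch. Only push the lever, gently, never grip it between the fingers, and do not let it slip on into the fourth notch. Leave everything else on the worktop standing where it is.

Things in the scene. Friction and masses are not known exactly. Their poses are not given: they have to be found in the camera images.
- filter_changer: filter changer, fixed: low grey box with aluminium top plate, 92 mm deep (x), 212 mm long (y), top plate 44 mm above the worktop; lens barrels at mid front and back reach 60 mm from the centre. Origin at the centre of its underside; x to its back, y along the slot to its left, z up; turned at most 18 degrees. Slot on its centre line (x = 0); 7 mm high stop blocks at y = -76 and +76 mm.
- lever_knob (a point): top centre of the lever's round black knob, 22 mm across, 24 to 46 mm above the top plate; under it a 12 mm steel post on a plate 20 x 30 mm (30 along the slot) whose top is 6 mm above the top plate. In the changer's frame: x = 0, y = joint value - 0.045, z = 0.090.
- notch_0 (a point): rightmost (home) notch: place of the lever on the slot's centre line at joint value 0, on the top plate (changer's frame 0, -0.045, 0.044). Six notches, 18 mm apart, lie from here to the left, marked by six dark dots on a 2 mm high brass strip behind the slot; the third notch counted from this one (this one not counted) is at joint value 0.054.
- filter_lever (a joint): lever's slide to the changer's left (+y), m. Notches at 0 (home), 0.018, 0.036, 0.054, 0.072, 0.090; stops at -0.004, 0.094. Starts in the second notch left of home. Leaving a notch takes up to 5 N, most 4.5 mm out, none 9 mm out (half way); from there it is drawn into the next notch by itself: a click, the push force drops. Friction 0.1 N, damping 12 N s/m.
- stopper: black rubber stopper, 33 mm across, 28 mm tall, in front of the changer; loose, to be left alone. Origin at the centre of its underside.
- sample_vial: small clear capped vial, 23 mm across, 56 mm tall, behind the changer; loose, to be left alone. Origin at the centre of its underside.
- cuvette_box: clear box with a grey lid, 36x36x62 mm, to the right of the changer; loose, to be left alone. Origin at the centre of its underside.
- slide_box: white box of slides lying flat, 30x82x28 mm, to the left of the changer; loose, to be left alone. Origin at the centre of its underside.
- brass_union: brass pipe union, 23x20x34 mm, far left; loose, to be left alone. Origin at the centre of its underside.
- tape_roll: roll of tan tape lying flat, 96 mm across, 25 mm tall, far right; loose, to be left alone. Origin at the centre of its underside.
- salt_jar: squat jar with a grey lid, 52 mm across, 62 mm tall, far right at the back; loose, to be left alone. Origin at the centre of its underside.

How it is judged (in metres and radians):
On the way:
1. the lever sits in the rightmost notch (home) (value of joint filter_lever below 0.004 m), for 0.2 s.
At the end, for the whole second after the job is handed in: The lever rests in the third notch from the right-hand end (joint value 0.054 within 4 mm), after having been home in the rightmost notch for 0.2 s (joint value under 0.004); all the loose things stand within 20 mm of where they were (value of joint filter_lever between 0.05 and 0.058 m and velocity of joint filter_lever between -0.005 and 0.005 m/s and distance of each of stopper, sample_vial, cuvette_box, slide_box, brass_union, tape_roll, salt_jar from where it was at the start of the episode below 0.02 m); the robot touches nothing.
It fails at once if the lever goes on past the third notch towards the fourth (joint value over 0.063) (value of joint filter_lever above 0.063 m).
It fails at once if the lever is forced (more than 60 N between the fingers and the changer with its lever) (contact force between the fingers and filter_changer above 60 N).
It fails at once if the lever's knob is gripped between the fingers (touched while the grasp point is within 8 mm of the knob's axis and below 10 mm over its top) (contact force between the fingers and filter_changer above 2 N and horizontal distance between the grasp point and lever_knob below 0.008 m and z of the grasp point in the frame of lever_knob below 0.01 m).
It fails at once if one of the other loose things is lifted, carried or knocked away (more than 20 mm) (distance of any of stopper, sample_vial, cuvette_box, slide_box, brass_union, tape_roll, salt_jar from where it was at the start of the episode above 0.02 m).
It also fails if it takes over 56 s, if anything falls off the work surface, if the arm or the gripper's body presses on something with over 40 N, if the wrist force passes 120 N, or if a joint passes its speed limit or range.

## Robot

A 7-joint arm with a two-finger parallel gripper is mounted at the origin on a cart in front of the work surface, level with it; the furniture and walls round the work are solid. World frame = base frame: x ahead of the robot, y to its left, z up, the work surface at z = 0. Lengths are in mm, angles in rad, forces in N, time in s.
With the tool pointing down it reaches from about 400 to 875 mm from the base axis. Payload 6.5 kg.
Tool frame: the origin (TCP) lies midway between the tips of the shut fingers; the grasp point (between the pads) lies 19 mm behind it (robot.grip_depth is the distance from the TCP to the grasp point, in mm); z points along the fingers, y is the direction in which the jaws open and shut (so a half turn about z gives the same grasp; the last joint's range is limited). The gripper opens to 88 mm and grips with 3 to 60 N. Pads are 18 mm wide; open, the fingers measure 123 mm over their backs; the gripper's body (75 mm by 187 mm) begins 45 mm behind the grasp point.
Start: joints at [1.225, 0.536, -0.004, 1.538, 0.003, 1.067, -0.071], TCP at [179.502, -624.715, 238.716] pointing down, gripper open.
Joint ranges: [-2.7, 2.7], [-0.37, 2.16], [-1.27, 1.26], [0.24, 2.4], [-1.31, 4.45], [0.19, 1.91], [-2.76, 2.76]. Speed limits (rad/s): [2.39, 2.39, 3.14, 3.14, 3.14, 3.14, 3.14].

## Interface

Orientations are given as a 3x3 rotation matrix whose columns are the frame's x, y, z axes.
In Python, from station import monitor, eyes, ticket, robot gives the robot as it stands.
- The arm moves only by the tool apply_moves, never from a script. Its argument "series" is a list of rows, each an object of numbers: "gripper": the closure, from -1 (fully open) to 1 (shut), so that 0 is half open; "tx", "ty", "tz": the shift along the tool's x, y, z in mm; "twist": the turn about the tool's z in degrees. A call has 1 to 20 rows; each row is the pose to reach, as a shift and turn from the pose commanded when the call began, along the tool's axes at that moment; what a row does not reach only later rows make up. A row lasts 1/10 s, in which the tool goes at most 50 mm and 8.59 degrees, less where a joint would pass 70% of its speed; a pose out of reach is approached as far as the arm can. A call with a gripper value outside its range is refused whole. The fingers move at their own pace and stop on an object; the grip force is fixed at half the most. Time passes only in rows, so rows that repeat a pose let the fingers close. It gives the time, the measured TCP pose, the force and the opening at its end, in the units of the state.
- monitor.get_state(): the state, without advancing time (a new reading comes with each control period).
- eyes.read_camera(name): name is "scene" or "top"; returns a dict with "image" (480x640x3 uint8, blue, green, red), "fx", "fy", "cx", "cy" (pixels), "R" (3x3) and "t" (3): a world point X has camera coordinates R X + t. Camera axes: x right, y down, z forward; pixel columns grow to the right and rows downward; lengths in mm; the calibration is good to about 2 mm. A picture is of the moment at which its call begins. There is no depth.
- ticket.hand_in(): hands the job in, once; it reports no verdict.
The state is a dict: "time_s": time; "joints": joint angles; "qvel": joint speeds; "joint_torque": joint torques, N m; "tcp_pos": TCP position; "ee_rot": TCP orientation; "ft_force": force on the tool from outside, world axes, zero at the start; "ft_torque": the same for the moment, N m; "grip_width": opening from 0.0 (shut) to 1.0 (fully open).
Only numpy, scipy, OpenCV 4.12 (cv2) and the standard library are available. Lean on these libraries where they do the work, as an engineer would, in place of code of your own. Each camera call takes 0.05 s, during which the arm holds its last target.

## Working session

There is one attempt and no reset: what is moved stays moved. The work goes in short steps, Python scripts to look and compute and a tool call to move; the robot and the scene stay as the last step left them, time stands still between calls to the robot, and variables do not carry over. Pictures are saved under pics/ and viewed, and the job is handed in when it is done.

Besides the shell and the picture viewer there is one more tool, called as a command line: name --argument value ..., lists and objects as JSON in quotes. apply_moves: Moves the arm, as the interface text tells. Its arguments: {"type":"object","properties":{"series":{"type":"array"}},"required":["series"]}

```bash
mkdir -p pics
python3 - <<'E'
from station import monitor, eyes
import cv2
for n in("scene","top"):
    c=eyes.read_camera(n); cv2.imwrite(f"pics/{n}0.png",c["image"]); print(n,c["fx"],c["cx"],c["cy"],c["R"],c["t"])
s=monitor.get_state()
print(s)
E
```

```text
scene 525.604543128582 319.5881761351435 240.22792845303826 [[-0.83624635 -0.54789356  0.02246513]
 [-0.30821575  0.43575379 -0.84564868]
 [ 0.4535362  -0.71409473 -0.53326694]] [ 381.03950611  261.24399819 1061.00011731]
top 523.75826347078 327.1539163412729 246.9524007025158 [[ 0.01036113 -0.99977225 -0.01865735]
 [-0.98277332 -0.0067383  -0.18469219]
 [ 0.18452441  0.02024957 -0.9826193 ]] [ -37.63144384  492.14206677 1145.77688177]
{'time_s': 0.1, 'joints': array([ 1.22476096,  0.53711874, -0.00443217,  1.5387636 ,  0.00263697,
        1.06733228, -0.07123363]), 'qvel': array([-0.00018551, -0.00031076, -0.00097256, -0.00204938,  0.00054446,
       -0.00152937,  0.00101343]), 'joint_torque': array([ 3.05509173e-03, -5.72083461e+01,  9.94394347e-01, -2.52232665e+01,
       -5.61018905e-02,  1.34130541e-02,  3.97378642e-05]), 'tcp_pos': array([ 179.34474292, -624.17991044,  237.91259341]), 'ee_rot': array([[ 9.61086957e-01,  2.76245378e-01, -5.93402219e-04],
       [ 2.76245972e-01, -9.61085793e-01,  1.50388881e-03],
       [-1.54868109e-04, -1.60929289e-03, -9.99998693e-01]]), 'ft_force': array([ 0.40109183, -0.22028008,  0.44550151]), 'ft_torque': array([ 0.00119947, -0.01701266,  0.03630178]), 'grip_width': 0.9969587830752371}
```

View pics/scene0.png

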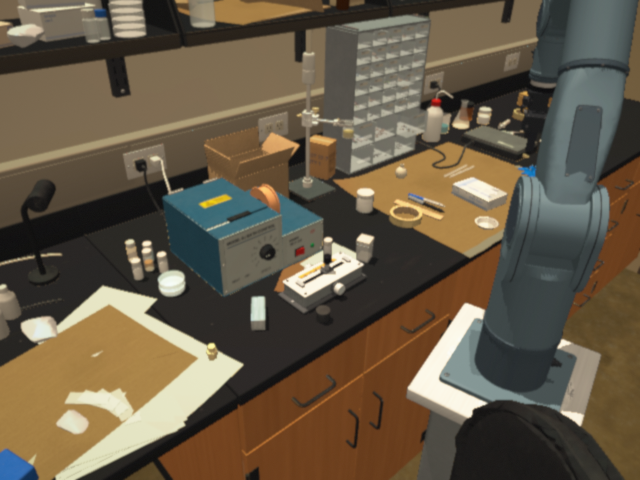

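View pics/top0.png

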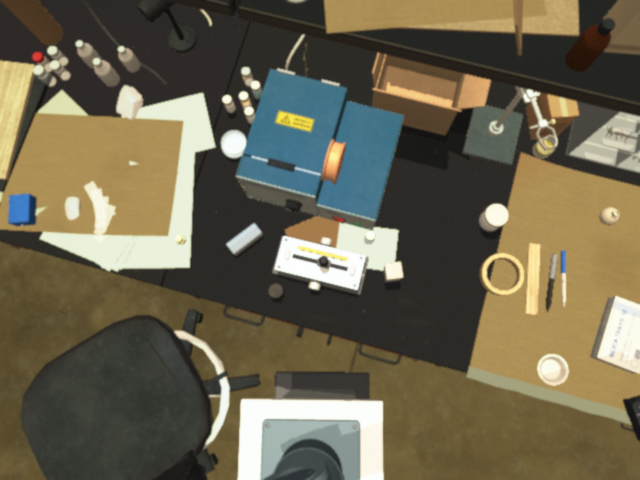

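```bash
cat > h.py <<'E'
import numpy as np
from station import eyes
def ray(c,u,v,z):
    d=c["R"].T@np.array([(u-c["cx"])/c["fx"],(v-c["cy"])/c["fy"],1]); o=-c["R"].T@c["t"]
    return o+d*(z-o[2])/d[2]
def proj(c,X):
    p=c["R"]@np.array(X,float)+c["t"]; return c["fx"]*p[0]/p[2]+c["cx"],c["fy"]*p[1]/p[2]+c["cy"]
E
python3 - <<'E'
import cv2
a=cv2.imread("pics/top0.png")[215:315,220:420];cv2.imwrite("pics/topz.png",cv2.resize(a,None,fx=4,fy=4,interpolation=cv2.INTER_CUBIC))
a=cv2.imread("pics/scene0.png")[220:330,240:400];cv2.imwrite("pics/scz.png",cv2.resize(a,None,fx=5,fy=5,interpolation=cv2.INTER_CUBIC))
E
```

```text
(no output)
```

View pics/topz.png

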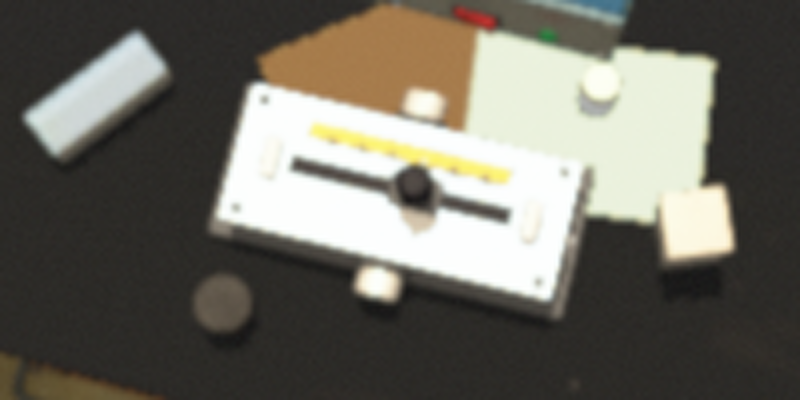

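View pics/scz.png

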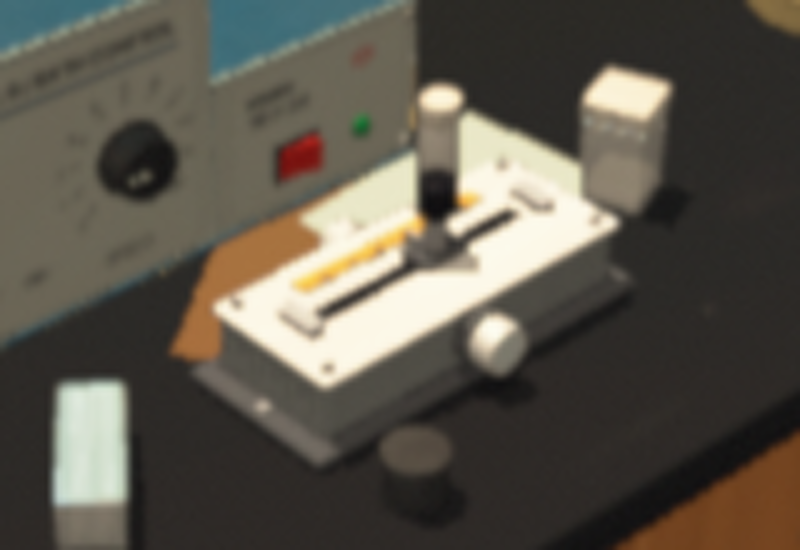

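Run:
```python
from station import eyes
import cv2,numpy as np
from h import *
c=eyes.read_camera("top");im=c["image"]
m=(im.min(2)>200).astype(np.uint8); m=m[215:315,220:420]
hsv=cv2.cvtColor(im,cv2.COLOR_BGR2HSV)[215:315,220:420]
m=((hsv[...,2]>215)&(hsv[...,1]<25)).astype(np.uint8)
m=cv2.morphologyEx(m,cv2.MORPH_OPEN,np.ones((5,5)))
cs,_=cv2.findContours(m,cv2.RETR_EXTERNAL,cv2.CHAIN_APPROX_NONE)
k=max(cs,key=cv2.contourArea)[:,0]+[220,215]
P=np.array([ray(c,u,v,44)[:2] for u,v in k],np.float32)
r=cv2.minAreaRect(P);print(r,cv2.boxPoints(r))
# slot: dark pixels inside plate
def w(u,v,z):return ray(c,220+(u-1.5)/4,215+(v-1.5)/4,z).round(1)
print("corners",[w(*p,44) for p in((250,83),(587,165),(555,303),(220,220))])
a,b=w(292,164,44),w(510,215,44);print("slot",a,b,(a+b)/2,np.degrees(np.arctan2(*(b-a)[:2])))
a,b=w(270,157,51),w(532,222,51);print("blocks",a,b,(a+b)/2,np.degrees(np.arctan2(*(b-a)[:2])),np.linalg.norm(a-b))
print("knob",w(414,182,90))
y=((hsv[...,0]>18)&(hsv[...,0]<35)&(hsv[...,1]>90)&(hsv[...,2]>150)).astype(np.uint8)
cs,_=cv2.findContours(y,cv2.RETR_EXTERNAL,cv2.CHAIN_APPROX_NONE)
k=np.vstack([q for q in cs if len(q)>8])[:,0]+[220,215]
r=cv2.minAreaRect(np.array([ray(c,u,v,46)[:2] for u,v in k],np.float32));print("brass",r)
for n,p,z in(("vial",(600,80),56),("cuv",(695,222),62),("stopper",(222,302),28),("slide",(97,95),28)):print(n,w(*p,z))
s=eyes.read_camera("scene")
def ws(u,v,z):return ray(s,240+(u-2)/5,220+(v-2)/5,z).round(1)
print("scene corners",[ws(*p,44) for p in((213,308),(326,388),(622,225),(500,157))])
print("scene slot",ws(320,316,44),ws(515,213,44),"blocks",ws(302,318,51),ws(531,195,51),"knob",ws(437,182,90))
```

```text
((475.97930908203125, -52.35960388183594), (264.36895751953125, 142.00450134277344), 83.69248962402344) [[ 390.88446  -175.94328 ]
 [ 532.02936  -191.54454 ]
 [ 561.07416    71.224075]
 [ 419.92926    86.82533 ]]
corners [array([519. ,  70.1,  44. ]), array([ 472.8, -122.5,   44. ]), array([ 394.2, -104.3,   44. ]), array([439.7,  85. ,  44. ])]
slot [472.1  44.9  44. ] [443.8 -79.   44. ] [457.95 -17.05  44.  ] -167.13378825505464
blocks [474.9  56.9  51. ] [438.9 -91.2  51. ] [456.9  -17.15  51.  ] -166.33757792408696 152.41263071018753
knob [454.8 -25.8  90. ]
brass ((478.0838928222656, -21.613903045654297), (112.54081726074219, 8.362142562866211), 76.17390441894531)
vial [ 519.5 -129.3   56. ]
cuv [ 438.  -181.2   62. ]
stopper [394.9  84.5  28. ]
slide [514.7 160.6  28. ]
scene corners [array([515.5,  69.1,  44. ]), array([438.6,  88.1,  44. ]), array([392.2, -99.8,  44. ]), array([ 472.7, -117. ,   44. ])]
scene slot [471.2  45.7  44. ] [440.5 -78.5  44. ] blocks [471.9  59.4  51. ] [437.2 -87.5  51. ] knob [451. -21.  90.]
```

apply_moves --series '[{"gripper": 1, "tx": 212, "ty": -194, "tz": 0, "twist": 0}, {"gripper": 1, "tx": 212, "ty": -194, "tz": 0, "twist": 0}, {"gripper": 1, "tx": 212, "ty": -194, "tz": 0, "twist": 0}, {"gripper": 1, "tx": 212, "ty": -194, "tz": 0, "twist": 0}, {"gripper": 1, "tx": 212, "ty": -194, "tz": 0, "twist": 0}, {"gripper": 1, "tx": 212, "ty": -194, "tz": 0, "twist": 0}, {"gripper": 1, "tx": 373, "ty": -355, "tz": 0, "twist": 15}, {"gripper": 1, "tx": 373, "ty": -355, "tz": 0, "twist": 15}, {"gripper": 1, "tx": 373, "ty": -355, "tz": 0, "twist": 15}, {"gripper": 1, "tx": 373, "ty": -355, "tz": 0, "twist": 15}, {"gripper": 1, "tx": 373, "ty": -355, "tz": 0, "twist": 15}, {"gripper": 1, "tx": 453, "ty": -544, "tz": 0, "twist": 30}, {"gripper": 1, "tx": 453, "ty": -544, "tz": 0, "twist": 30}, {"gripper": 1, "tx": 453, "ty": -544, "tz": 0, "twist": 30}, {"gripper": 1, "tx": 453, "ty": -544, "tz": 0, "twist": 30}, {"gripper": 1, "tx": 453, "ty": -544, "tz": 0, "twist": 30}, {"gripper": 1, "tx": 453, "ty": -544, "tz": 0, "twist": 30}, {"gripper": 1, "tx": 453, "ty": -544, "tz": 0, "twist": 30}]'

```text
time_s: 2.0
tcp_pos: [464.4, 22.4, 238.5]
ee_rot: [[0.97, -0.242, -0.001], [-0.242, -0.97, -0.001], [-0.0, 0.001, -1.0]]
ft_force: [-0.4, -0.8, 0.1]
grip_width: 0.005
```

apply_moves --series '[{"gripper": 1, "tz": 50}, {"gripper": 1, "tz": 100}, {"gripper": 1, "tz": 125}, {"gripper": 1, "tz": 125}]'

```text
schema error: expected keys gripper, tx, ty, tz, twist
```

Run:
```python
from station import eyes,monitor
import cv2
print(monitor.get_state()["tcp_pos"])
a=eyes.read_camera("scene")["image"][170:330,220:420];cv2.imwrite("pics/s1.png",cv2.resize(a,None,fx=4,fy=3.7,interpolation=cv2.INTER_CUBIC))
```

```text
[464.42195445  22.35398419 238.54403767]
```

View pics/s1.png

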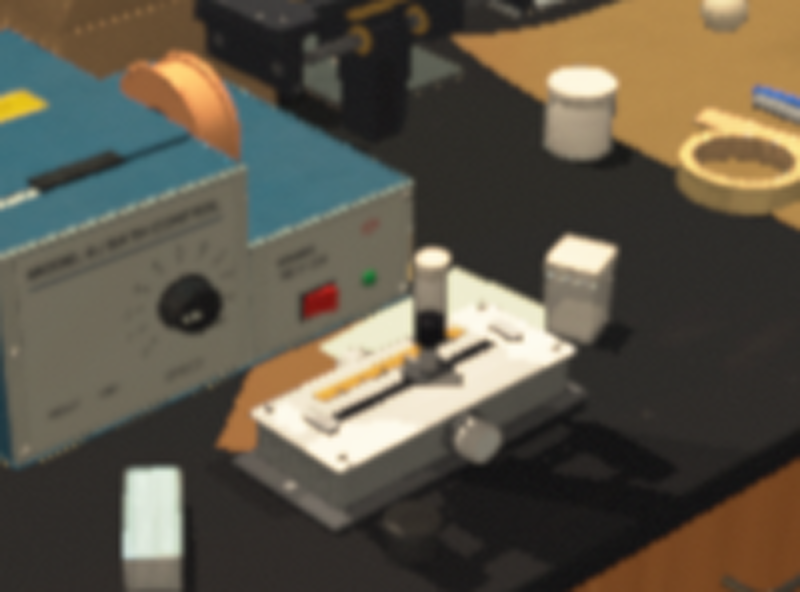

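Run:
```python
from station import eyes
from h import *
s=eyes.read_camera("scene")
for u,v in((15,460),(245,385),(410,285)):
    p=ray(s,220+u/4,170+v/3.7,0);d=p[:2]-[456,-16]
    print(p, "local", d@[.97,-.24], d@[.24,.97])
```

```text
[633.67392961 143.04179724   0.        ] local 134.1736803798897 196.91228642948704
[ 5.71164758e+02 -5.15800375e-01  0.00000000e+00] local 107.99360725282473 42.65921553187916
[ 554.28918669 -165.00679074    0.        ] local 131.10214086674617 -120.94718221549813
```

The gripper is above the frame. The changer is clear, and the blue instrument's front is at least 108 mm behind the slot line, so I can descend.

apply_moves --series '[{"gripper": 1, "tx": 0, "ty": 0, "tz": 50, "twist": 0}, {"gripper": 1, "tx": 0, "ty": 0, "tz": 100, "twist": 0}, {"gripper": 1, "tx": 0, "ty": 0, "tz": 140, "twist": 0}, {"gripper": 1, "tx": 0, "ty": 0, "tz": 160, "twist": 0}, {"gripper": 1, "tx": 0, "ty": 0, "tz": 172, "twist": 0}, {"gripper": 1, "tx": 0, "ty": 0, "tz": 172, "twist": 0}]'

```text
time_s: 2.7
tcp_pos: [463.9, 22.0, 65.7]
ee_rot: [[0.97, -0.243, -0.002], [-0.243, -0.97, -0.001], [-0.002, 0.001, -1.0]]
ft_force: [-0.1, -1.0, -0.1]
grip_width: 0.004
```

Run:
```python
from station import eyes,monitor
import cv2
print(monitor.get_state()["tcp_pos"],monitor.get_state()["ft_force"])
a=eyes.read_camera("scene")["image"][170:330,220:420];cv2.imwrite("pics/s2.png",cv2.resize(a,None,fx=4,fy=3.7,interpolation=cv2.INTER_CUBIC))
```

```text
[463.91514431  22.03439543  65.7435451 ] [-0.13095156 -1.04770547 -0.07333661]
```

View pics/s2.png

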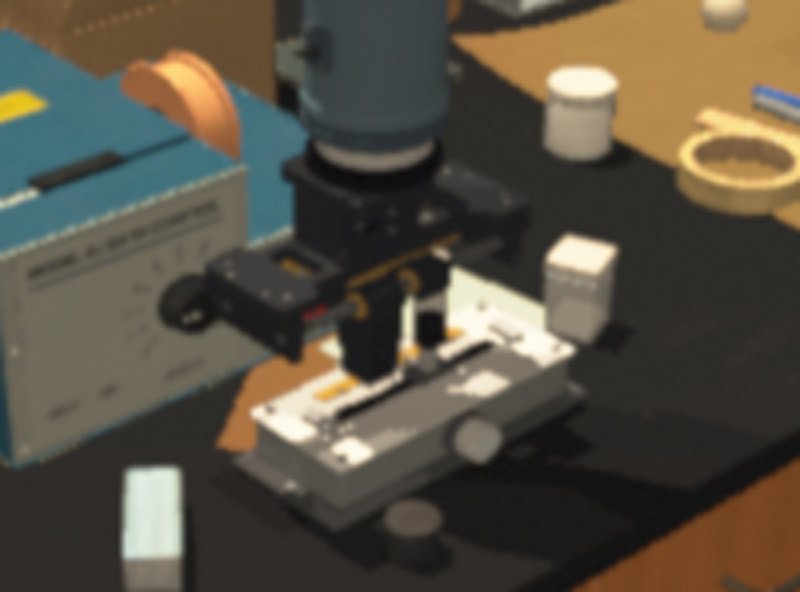

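apply_moves --series '[{"gripper": 1, "tx": 0, "ty": 6, "tz": 0, "twist": 0}, {"gripper": 1, "tx": 0, "ty": 12, "tz": 0, "twist": 0}, {"gripper": 1, "tx": 0, "ty": 15, "tz": 0, "twist": 0}, {"gripper": 1, "tx": 0, "ty": 17, "tz": 0, "twist": 0}, {"gripper": 1, "tx": 0, "ty": 19, "tz": 0, "twist": 0}, {"gripper": 1, "tx": 0, "ty": 20, "tz": 0, "twist": 0}, {"gripper": 1, "tx": 0, "ty": 21, "tz": 0, "twist": 0}, {"gripper": 1, "tx": 0, "ty": 22, "tz": 0, "twist": 0}]'

```text
time_s: 3.55
tcp_pos: [459.3, 2.0, 66.7]
ee_rot: [[0.971, -0.241, -0.0], [-0.241, -0.971, 0.0], [-0.0, -0.0, -1.0]]
ft_force: [0.1, -0.4, -0.3]
grip_width: 0.008
```

apply_moves --series '[{"gripper": 1, "tx": 0, "ty": 1, "tz": 0, "twist": 0}, {"gripper": 1, "tx": 0, "ty": 2, "tz": 0, "twist": 0}, {"gripper": 1, "tx": 0, "ty": 2, "tz": 0, "twist": 0}]'

```text
time_s: 3.85
tcp_pos: [458.8, -0.0, 66.7]
ee_rot: [[0.97, -0.241, -0.0], [-0.241, -0.97, 0.0], [-0.0, -0.0, -1.0]]
ft_force: [-0.3, 0.8, -1.2]
grip_width: 0.002
```

apply_moves --series '[{"gripper": 1, "tx": 0, "ty": 1, "tz": 0, "twist": 0}, {"gripper": 1, "tx": 0, "ty": 2, "tz": 0, "twist": 0}, {"gripper": 1, "tx": 0, "ty": 2, "tz": 0, "twist": 0}]'

```text
time_s: 4.15
tcp_pos: [458.5, -1.6, 66.7]
ee_rot: [[0.971, -0.241, 0.0], [-0.241, -0.971, 0.001], [0.0, -0.001, -1.0]]
ft_force: [-0.2, 2.8, -0.9]
grip_width: 0.001
```

apply_moves --series '[{"gripper": 1, "tx": 0, "ty": 2, "tz": 0, "twist": 0}, {"gripper": 1, "tx": 0, "ty": 4, "tz": 0, "twist": 0}, {"gripper": 1, "tx": 0, "ty": 6, "tz": 0, "twist": 0}, {"gripper": 1, "tx": 0, "ty": 8, "tz": 0, "twist": 0}, {"gripper": 1, "tx": 0, "ty": 10, "tz": 0, "twist": 0}, {"gripper": 1, "tx": 0, "ty": 12, "tz": 0, "twist": 0}, {"gripper": 1, "tx": 0, "ty": 12, "tz": 0, "twist": 0}]'

```text
time_s: 4.85
tcp_pos: [455.2, -14.5, 66.7]
ee_rot: [[0.97, -0.242, -0.0], [-0.242, -0.97, -0.001], [-0.0, 0.001, -1.0]]
ft_force: [0.0, -0.3, -0.5]
grip_width: 0.003
```

apply_moves --series '[{"gripper": 1, "tx": 0, "ty": 2, "tz": 0, "twist": 0}, {"gripper": 1, "tx": 0, "ty": 4, "tz": 0, "twist": 0}, {"gripper": 1, "tx": 0, "ty": 6, "tz": 0, "twist": 0}, {"gripper": 1, "tx": 0, "ty": 7, "tz": 0, "twist": 0}, {"gripper": 1, "tx": 0, "ty": 8, "tz": 0, "twist": 0}, {"gripper": 1, "tx": 0, "ty": 8, "tz": 0, "twist": 0}]'

```text
time_s: 5.45
tcp_pos: [453.7, -20.8, 66.7]
ee_rot: [[0.971, -0.241, 0.0], [-0.241, -0.971, 0.001], [0.0, -0.001, -1.0]]
ft_force: [1.5, 4.4, -1.2]
grip_width: 0.007
```

apply_moves --series '[{"gripper": 1, "tx": 0, "ty": 2, "tz": 0, "twist": 0}, {"gripper": 1, "tx": 0, "ty": 4, "tz": 0, "twist": 0}, {"gripper": 1, "tx": 0, "ty": 6, "tz": 0, "twist": 0}, {"gripper": 1, "tx": 0, "ty": 8, "tz": 0, "twist": 0}, {"gripper": 1, "tx": 0, "ty": 10, "tz": 0, "twist": 0}, {"gripper": 1, "tx": 0, "ty": 12, "tz": 0, "twist": 0}, {"gripper": 1, "tx": 0, "ty": 12, "tz": 0, "twist": 0}]'

```text
time_s: 6.15
tcp_pos: [450.4, -33.7, 66.7]
ee_rot: [[0.97, -0.242, -0.0], [-0.242, -0.97, -0.0], [-0.0, 0.0, -1.0]]
ft_force: [0.4, 0.4, -0.5]
grip_width: 0.005
```

apply_moves --series '[{"gripper": 1, "tx": 0, "ty": 1, "tz": 0, "twist": 0}, {"gripper": 1, "tx": 0, "ty": 2, "tz": 0, "twist": 0}, {"gripper": 1, "tx": 0, "ty": 3, "tz": 0, "twist": 0}, {"gripper": 1, "tx": 0, "ty": 3, "tz": 0, "twist": 0}, {"gripper": 1, "tx": 0, "ty": 3, "tz": 0, "twist": 0}]'

```text
time_s: 6.65
tcp_pos: [450.0, -35.6, 66.7]
ee_rot: [[0.971, -0.241, 0.0], [-0.241, -0.971, 0.0], [0.0, -0.0, -1.0]]
ft_force: [-0.0, 1.5, 0.6]
grip_width: 0.005
```

apply_moves --series '[{"gripper": 1, "tx": 0, "ty": -5, "tz": 0, "twist": 0}, {"gripper": 1, "tx": 0, "ty": -10, "tz": 0, "twist": 0}, {"gripper": 1, "tx": 0, "ty": -10, "tz": -30, "twist": 0}, {"gripper": 1, "tx": 0, "ty": -10, "tz": -70, "twist": 0}, {"gripper": 1, "tx": 0, "ty": -10, "tz": -70, "twist": 0}, {"gripper": 1, "tx": 0, "ty": -10, "tz": -70, "twist": 0}]'

```text
time_s: 7.25
tcp_pos: [452.9, -26.2, 137.3]
ee_rot: [[0.97, -0.241, 0.002], [-0.241, -0.97, -0.0], [0.002, -0.0, -1.0]]
ft_force: [-0.5, 0.7, -0.8]
grip_width: 0.008
```

Run:
```python
from station import eyes,monitor
import cv2
print(monitor.get_state()["tcp_pos"],monitor.get_state()["ft_force"])
a=eyes.read_camera("scene")["image"][220:330,240:400];cv2.imwrite("pics/s3.png",cv2.resize(a,None,fx=5,fy=5,interpolation=cv2.INTER_CUBIC))
```

```text
[452.911598   -26.16066084 137.29737089] [-0.50749735  0.66386687 -0.75063734]
```

View pics/s3.png

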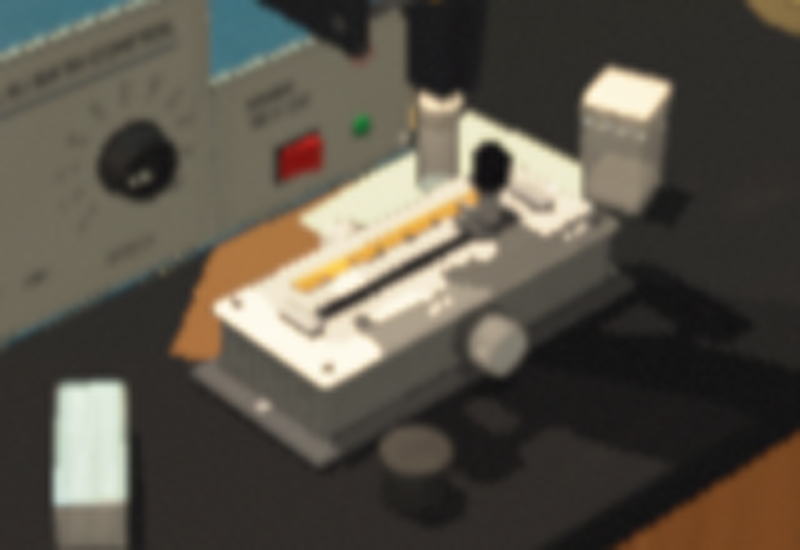

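Home looks right: the knob has moved from (437,182) to (491,155) in the crop, next to the right stop block, and the loose things have not moved. Next I go over the knob to its right side.

apply_moves --series '[{"gripper": 1, "tx": 0, "ty": 40, "tz": 0, "twist": 0}, {"gripper": 1, "tx": 0, "ty": 81, "tz": 0, "twist": 0}, {"gripper": 1, "tx": 0, "ty": 81, "tz": 0, "twist": 0}, {"gripper": 1, "tx": 0, "ty": 81, "tz": 40, "twist": 0}, {"gripper": 1, "tx": 0, "ty": 81, "tz": 71, "twist": 0}, {"gripper": 1, "tx": 0, "ty": 81, "tz": 71, "twist": 0}, {"gripper": 1, "tx": 0, "ty": 81, "tz": 71, "twist": 0}]'

```text
time_s: 8.0
tcp_pos: [432.0, -104.1, 65.2]
ee_rot: [[0.971, -0.241, -0.003], [-0.241, -0.971, 0.001], [-0.003, -0.0, -1.0]]
ft_force: [0.4, -0.7, -0.4]
grip_width: 0.005
```

Run:
```python
from station import eyes,monitor
import cv2
from h import *
print(monitor.get_state()["tcp_pos"],monitor.get_state()["ft_force"])
s=eyes.read_camera("scene")
for u,v in((437,182),(491,155)):
    d=ray(s,240+(u-2)/5,220+(v-2)/5,90)[:2]-[456,-16]; print(d@[.971,-.241],d@[.241,.971])
a=s["image"][220:330,240:400];cv2.imwrite("pics/s4.png",cv2.resize(a,None,fx=5,fy=5,interpolation=cv2.INTER_CUBIC))
```

```text
[ 432.04073212 -104.14163535   65.22265943] [ 0.36638792 -0.73180899 -0.38366525]
-3.632243935586013 -6.022704844111794
-3.8034286664114374 -41.39227603635678
```

View pics/s4.png

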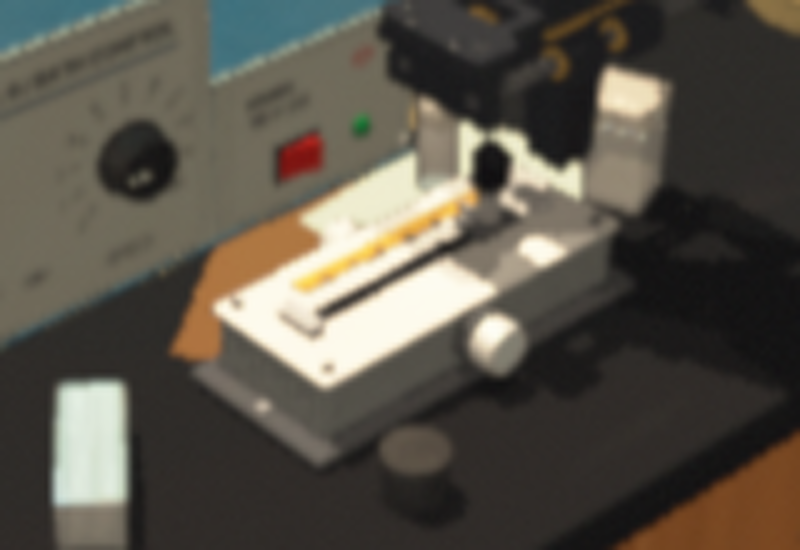

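Measured lever travel is 35.4 mm against the nominal 36, so it is home. Now I push left slowly.

apply_moves --series '[{"gripper": 1, "tx": 0, "ty": -4, "tz": 0, "twist": 0}, {"gripper": 1, "tx": 0, "ty": -8, "tz": 0, "twist": 0}, {"gripper": 1, "tx": 0, "ty": -11, "tz": 0, "twist": 0}, {"gripper": 1, "tx": 0, "ty": -13, "tz": 0, "twist": 0}, {"gripper": 1, "tx": 0, "ty": -14, "tz": 0, "twist": 0}, {"gripper": 1, "tx": 0, "ty": -15, "tz": 0, "twist": 0}, {"gripper": 1, "tx": 0, "ty": -15, "tz": 0, "twist": 0}]'

```text
time_s: 8.75
tcp_pos: [436.4, -90.2, 65.7]
ee_rot: [[0.97, -0.241, -0.0], [-0.241, -0.97, 0.0], [-0.0, 0.0, -1.0]]
ft_force: [0.5, -0.1, -1.2]
grip_width: 0.006
```

apply_moves --series '[{"gripper": 1, "tx": 0, "ty": -1, "tz": 0, "twist": 0}, {"gripper": 1, "tx": 0, "ty": -2, "tz": 0, "twist": 0}, {"gripper": 1, "tx": 0, "ty": -2, "tz": 0, "twist": 0}]'

```text
time_s: 9.05
tcp_pos: [436.9, -88.3, 65.7]
ee_rot: [[0.97, -0.241, -0.0], [-0.241, -0.97, 0.0], [-0.0, -0.0, -1.0]]
ft_force: [-0.1, -0.2, 0.1]
grip_width: 0.002
```

apply_moves --series '[{"gripper": 1, "tx": 0, "ty": -1, "tz": 0, "twist": 0}, {"gripper": 1, "tx": 0, "ty": -2, "tz": 0, "twist": 0}, {"gripper": 1, "tx": 0, "ty": -2, "tz": 0, "twist": 0}]'

```text
time_s: 9.35
tcp_pos: [437.4, -86.2, 65.7]
ee_rot: [[0.97, -0.241, 0.0], [-0.241, -0.97, 0.0], [0.0, -0.0, -1.0]]
ft_force: [-0.5, -0.4, -0.0]
grip_width: 0.006
```

apply_moves --series '[{"gripper": 1, "tx": 0, "ty": -1, "tz": 0, "twist": 0}, {"gripper": 1, "tx": 0, "ty": -2, "tz": 0, "twist": 0}, {"gripper": 1, "tx": 0, "ty": -2, "tz": 0, "twist": 0}]'

```text
time_s: 9.65
tcp_pos: [437.8, -84.5, 65.7]
ee_rot: [[0.97, -0.241, -0.0], [-0.241, -0.97, -0.0], [-0.0, 0.0, -1.0]]
ft_force: [0.4, -1.2, -0.3]
grip_width: 0.005
```

apply_moves --series '[{"gripper": 1, "tx": 0, "ty": -1, "tz": 0, "twist": 0}, {"gripper": 1, "tx": 0, "ty": -1, "tz": 0, "twist": 0}]'

```text
time_s: 9.85
tcp_pos: [438.0, -83.7, 65.7]
ee_rot: [[0.97, -0.242, -0.0], [-0.242, -0.97, -0.0], [-0.0, 0.0, -1.0]]
ft_force: [0.1, -2.5, 0.0]
grip_width: 0.007
```

apply_moves --series '[{"gripper": 1, "tx": 0, "ty": -1, "tz": 0, "twist": 0}, {"gripper": 1, "tx": 0, "ty": -1, "tz": 0, "twist": 0}]'

```text
time_s: 10.05
tcp_pos: [438.2, -82.9, 65.7]
ee_rot: [[0.97, -0.242, -0.0], [-0.242, -0.97, -0.0], [-0.0, 0.0, -1.0]]
ft_force: [-0.4, -3.4, 0.5]
grip_width: 0.006
```

apply_moves --series '[{"gripper": 1, "tx": 0, "ty": -1, "tz": 0, "twist": 0}, {"gripper": 1, "tx": 0, "ty": -1, "tz": 0, "twist": 0}]'

```text
time_s: 10.25
tcp_pos: [438.4, -81.9, 65.7]
ee_rot: [[0.97, -0.242, -0.0], [-0.242, -0.97, -0.0], [-0.0, 0.0, -1.0]]
ft_force: [-0.6, -4.0, -0.5]
grip_width: 0.003
```

apply_moves --series '[{"gripper": 1, "tx": 0, "ty": -1, "tz": 0, "twist": 0}, {"gripper": 1, "tx": 0, "ty": -2, "tz": 0, "twist": 0}, {"gripper": 1, "tx": 0, "ty": -2, "tz": 0, "twist": 0}]'

```text
time_s: 10.55
tcp_pos: [438.9, -79.8, 65.7]
ee_rot: [[0.97, -0.241, -0.0], [-0.241, -0.97, -0.0], [-0.0, 0.0, -1.0]]
ft_force: [-0.8, -4.6, 0.2]
grip_width: 0.005
```

apply_moves --series '[{"gripper": 1, "tx": 0, "ty": -1, "tz": 0, "twist": 0}, {"gripper": 1, "tx": 0, "ty": -2, "tz": 0, "twist": 0}, {"gripper": 1, "tx": 0, "ty": -3, "tz": 0, "twist": 0}, {"gripper": 1, "tx": 0, "ty": -4, "tz": 0, "twist": 0}, {"gripper": 1, "tx": 0, "ty": -5, "tz": 0, "twist": 0}, {"gripper": 1, "tx": 0, "ty": -6, "tz": 0, "twist": 0}, {"gripper": 1, "tx": 0, "ty": -6, "tz": 0, "twist": 0}]'

```text
time_s: 11.25
tcp_pos: [440.7, -73.3, 65.7]
ee_rot: [[0.971, -0.241, 0.0], [-0.241, -0.971, 0.0], [0.0, -0.0, -1.0]]
ft_force: [-0.4, 0.3, -0.0]
grip_width: 0.004
```

apply_moves --series '[{"gripper": 1, "tx": 0, "ty": -2, "tz": 0, "twist": 0}, {"gripper": 1, "tx": 0, "ty": -4, "tz": 0, "twist": 0}, {"gripper": 1, "tx": 0, "ty": -6, "tz": 0, "twist": 0}, {"gripper": 1, "tx": 0, "ty": -6, "tz": 0, "twist": 0}]'

```text
time_s: 11.65
tcp_pos: [442.0, -67.6, 65.7]
ee_rot: [[0.971, -0.241, 0.0], [-0.241, -0.971, 0.0], [-0.0, -0.0, -1.0]]
ft_force: [-0.4, 0.3, 0.1]
grip_width: 0.004
```

apply_moves --series '[{"gripper": 1, "tx": 0, "ty": -2, "tz": 0, "twist": 0}, {"gripper": 1, "tx": 0, "ty": -4, "tz": 0, "twist": 0}, {"gripper": 1, "tx": 0, "ty": -4, "tz": 0, "twist": 0}]'

```text
time_s: 11.95
tcp_pos: [442.7, -64.6, 65.7]
ee_rot: [[0.97, -0.242, -0.001], [-0.242, -0.97, -0.001], [-0.0, 0.001, -1.0]]
ft_force: [-0.9, -4.0, 0.2]
grip_width: 0.007
```

apply_moves --series '[{"gripper": 1, "tx": 0, "ty": -2, "tz": 0, "twist": 0}, {"gripper": 1, "tx": 0, "ty": -4, "tz": 0, "twist": 0}, {"gripper": 1, "tx": 0, "ty": -6, "tz": 0, "twist": 0}, {"gripper": 1, "tx": 0, "ty": -8, "tz": 0, "twist": 0}, {"gripper": 1, "tx": 0, "ty": -9, "tz": 0, "twist": 0}, {"gripper": 1, "tx": 0, "ty": -9, "tz": 0, "twist": 0}]'

```text
time_s: 12.55
tcp_pos: [445.3, -54.6, 65.7]
ee_rot: [[0.971, -0.24, 0.0], [-0.24, -0.971, 0.001], [0.0, -0.001, -1.0]]
ft_force: [-0.3, 1.2, -0.5]
grip_width: 0.005
```

apply_moves --series '[{"gripper": 1, "tx": 0, "ty": -2, "tz": 0, "twist": 0}, {"gripper": 1, "tx": 0, "ty": -4, "tz": 0, "twist": 0}, {"gripper": 1, "tx": 0, "ty": -5, "tz": 0, "twist": 0}, {"gripper": 1, "tx": 0, "ty": -5, "tz": 0, "twist": 0}]'

```text
time_s: 12.95
tcp_pos: [446.3, -50.3, 65.7]
ee_rot: [[0.971, -0.241, 0.0], [-0.241, -0.971, 0.0], [-0.0, -0.0, -1.0]]
ft_force: [-1.1, -1.1, -0.4]
grip_width: 0.005
```

apply_moves --series '[{"gripper": 1, "tx": 0, "ty": -1, "tz": 0, "twist": 0}, {"gripper": 1, "tx": 0, "ty": -2, "tz": 0, "twist": 0}, {"gripper": 1, "tx": 0, "ty": -2, "tz": 0, "twist": 0}]'

```text
time_s: 13.25
tcp_pos: [446.6, -48.9, 65.7]
ee_rot: [[0.97, -0.242, -0.0], [-0.242, -0.97, -0.0], [-0.0, 0.0, -1.0]]
ft_force: [-0.2, -0.9, 0.4]
grip_width: 0.006
```

apply_moves --series '[{"gripper": 1, "tx": 0, "ty": -1, "tz": 0, "twist": 0}, {"gripper": 1, "tx": 0, "ty": -2, "tz": 0, "twist": 0}, {"gripper": 1, "tx": 0, "ty": -2, "tz": 0, "twist": 0}]'

```text
time_s: 13.55
tcp_pos: [447.1, -47.1, 65.7]
ee_rot: [[0.97, -0.242, -0.0], [-0.242, -0.97, -0.001], [-0.0, 0.001, -1.0]]
ft_force: [-0.5, -3.8, 0.7]
grip_width: 0.003
```

Two clicks felt, and the force is rising out of notch 2 as expected (joint about 39). The third click needs only about 8 mm more.

apply_moves --series '[{"gripper": 1, "tx": 0, "ty": -1, "tz": 0, "twist": 0}, {"gripper": 1, "tx": 0, "ty": -2, "tz": 0, "twist": 0}, {"gripper": 1, "tx": 0, "ty": -3, "tz": 0, "twist": 0}, {"gripper": 1, "tx": 0, "ty": -4, "tz": 0, "twist": 0}, {"gripper": 1, "tx": 0, "ty": -5, "tz": 0, "twist": 0}, {"gripper": 1, "tx": 0, "ty": -6, "tz": 0, "twist": 0}, {"gripper": 1, "tx": 0, "ty": -7, "tz": 0, "twist": 0}, {"gripper": 1, "tx": 0, "ty": -8, "tz": 0, "twist": 0}, {"gripper": 1, "tx": 0, "ty": -8, "tz": 0, "twist": 0}]'

```text
time_s: 14.45
tcp_pos: [449.4, -38.3, 65.7]
ee_rot: [[0.971, -0.241, 0.0], [-0.241, -0.971, 0.0], [0.0, -0.0, -1.0]]
ft_force: [-0.1, -0.3, -0.6]
grip_width: 0.004
```

apply_moves --series '[{"gripper": 1, "tx": 0, "ty": 8, "tz": 0, "twist": 0}, {"gripper": 1, "tx": 0, "ty": 12, "tz": 0, "twist": 0}, {"gripper": 1, "tx": 0, "ty": 12, "tz": 0, "twist": 0}, {"gripper": 1, "tx": 0, "ty": 12, "tz": -50, "twist": 0}, {"gripper": 1, "tx": 0, "ty": 12, "tz": -100, "twist": 0}, {"gripper": 1, "tx": 0, "ty": 12, "tz": -150, "twist": 0}, {"gripper": 1, "tx": 0, "ty": 12, "tz": -170, "twist": 0}, {"gripper": 1, "tx": 0, "ty": 12, "tz": -170, "twist": 0}, {"gripper": 1, "tx": 0, "ty": 12, "tz": -170, "twist": 0}]'

```text
time_s: 15.35
tcp_pos: [446.0, -50.7, 235.4]
ee_rot: [[0.97, -0.242, 0.0], [-0.242, -0.97, -0.0], [0.0, 0.0, -1.0]]
ft_force: [-0.3, -0.3, -1.2]
grip_width: 0.004
```

Run:
```python
from station import eyes,monitor
import cv2
print(monitor.get_state()["tcp_pos"],monitor.get_state()["ft_force"])
a=eyes.read_camera("scene")["image"][220:330,240:400];cv2.imwrite("pics/s5.png",cv2.resize(a,None,fx=5,fy=5,interpolation=cv2.INTER_CUBIC))
```

```text
[446.00754578 -50.69281462 235.40913876] [-0.28871062 -0.30535328 -1.24988709]
```

View pics/s5.png

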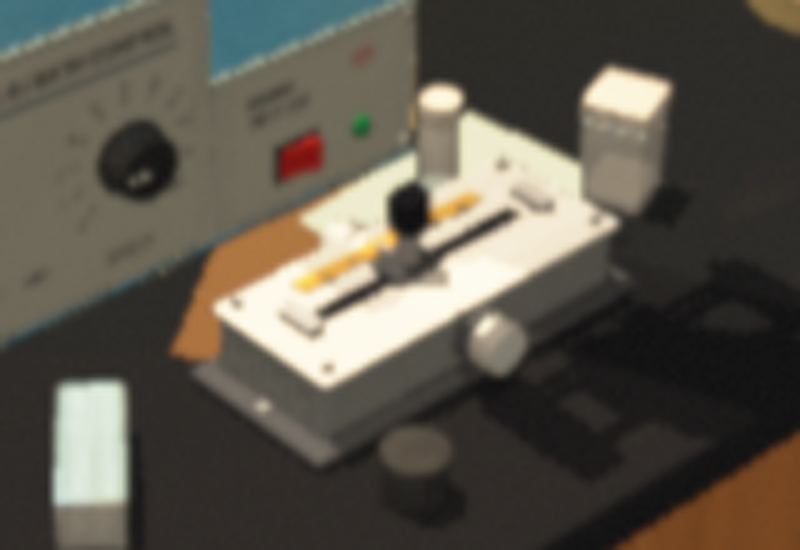

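Run:
```python
from station import eyes,ticket
from h import *
s=eyes.read_camera("scene")
f=lambda u,v:(ray(s,240+(u-2)/5,220+(v-2)/5,90)[:2]@[.241,.971])
print("travel from home",f(408,196)-f(491,155), "expect 54; from start",f(408,196)-f(437,182))
if 50<f(408,196)-f(491,155)<60: print(ticket.hand_in())
```

```text
travel from home 53.60858688595064 expect 54; from start 18.23901569370564
the job is handed in; nothing more can be done
None
```

The lever is seated in the third notch, and I have handed the job in; the hand-in gave no verdict. I pushed only with the outside of the shut fingers.

- **Home:** I pushed the lever right to the rightmost notch. The push force pattern matched the notches, and the camera measured 35.4 mm of travel against 36 expected.
- **Three clicks:** From the right side I pushed it left through three clicks. The peak push force I read was about 4.6 N, and it dropped to zero after each click. I stopped pushing about 6 mm short of the seat so the lever drew itself into the third notch.
- **Final checks:** After backing off and lifting clear, the camera measured 53.6 mm from home (54 expected) and 18.2 mm from its starting place (18 expected). The four loose things nearest the changer looked unmoved in the last picture. I did not look at the union, tape roll or jar again at the end, but the arm never went near them at low height.
- **Disagreements:** I first touched the knob 3 to 5 mm later than the camera estimate on each side. This suggests the shut fingers are narrower than I assumed. I worked from the felt contact points instead.

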